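Change over the vapour sampler and hold the flask down in its spring ring

ROBOT

A 6-joint arm with a two-finger parallel gripper is mounted at the origin on a cart in front of the work surface, level with it; the furniture and walls round the work are solid. World frame = base frame: x ahead of the robot, y to its left, z up, the work surface at z = 0. Lengths are in m, angles in rad, forces in N, time in s.
With the tool pointing down it reaches from about 0.375 to 0.975 m from the base axis. Payload 3.8 kg.
Tool frame: the origin (TCP) lies midway between the tips of the shut fingers; the grasp point (between the pads) lies 19 mm behind it; z points along the fingers, y is the line along which they close (so a half turn about z gives the same grasp; the last joint's range is limited). The gripper opens to 85 mm and grips with 20 to 120 N. Pads are 22 mm wide; open, the fingers measure 114 mm over their backs; the gripper's body (76 mm by 85 mm) begins 54 mm behind the grasp point. The pads swing forward as they close: fully open they stand 13 mm farther back than shut.
Start: joints at [-1.145, 0.264, 1.604, -0, 1.274, -0.037], TCP at [0.301, -0.604, 0.231] pointing down, gripper open.
Joint ranges: [-2.63, 2.63], [-0.94, 2.18], [0.31, 2.57], [-1.31, 4.45], [0, 2.66], [-2.55, 2.55]. Speed limits (rad/s): [2.57, 2.57, 3.14, 3.14, 3.14, 3.14].

INTERFACE

Orientations are given as a rotation vector (axis times angle).
In Python, from workcell import read_state, vision, ticket gives the robot as it stands. The module is installed in compiled form; this text tells all that it offers.
- The arm moves only by the tool jog_arm, never from a script. Its arguments are lists of equal length, an entry for each row: "turn": the turn, a rotation vector about the tool's x, y, z in rad, a list of three; "delta_pos": the shift along the tool's x, y, z in m, a list of three; "gripper": the finger opening in m, from 0 to 0.0854. In form: {"turn": [[rx, ry, rz], ...], "delta_pos": [[dx, dy, dz], ...], "gripper": [gripper, ...]}. A call has 1 to 20 rows; each row shifts and turns the commanded pose from where the row before left it, along the tool's axes as they then stand; what a row does not reach is not made up. A row lasts 1/12 s, in which the tool goes at most 41.7 mm and 7.16 degrees, less where a joint would pass 70% of its speed; a pose out of reach is approached as far as the arm can. A call with a gripper value outside its range is refused whole. The fingers move at their own pace and stop on an object; "grip_force" is the grip in N (left out, the last holds). Time passes only in rows, so rows that do not move let the fingers close. It gives the time, the measured TCP pose, the force, the opening and the grip force at its end, in the units of the state.
- read_state(): the state, without advancing time (a new reading comes with each control period).
- vision.read_camera(name): name is "scene" or "top" or "wrist"; returns the picture (420x560x3 uint8, red, green, blue); there is no depth.
- vision.calibration(name): a dict with "vfov" (degrees; the focal length in pixels is half the picture's height over the tangent of half this angle, whatever the lens; pixels are square), "cx", "cy" (the principal point, pixels), "R" (3x3) and "t" (3): a world point X has camera coordinates R X + t; the wrist camera has in their place "mount" (4x4, takes a point from camera to tool coordinates, whose origin is the TCP and whose axes are the flange's). Camera axes: x right, y down, z forward; pixel columns grow to the right and rows downward; lengths in m; the calibration is good to about 2 mm. A picture is of the moment at which its call begins: read the wrist's pose just before it. calibration takes no time and is no camera call.
- ticket.finish_job(): hands the job in; it is judged then, once.
The state is a dict: "time": time; "q": joint angles; "joint_vel": joint speeds; "joint_torque": joint torques, N m; "tool_pos": TCP position; "tcp_rot": TCP orientation; "wrist_force": force on the tool from outside, world axes, zero at the start; "torque": the same for the moment, N m; "width": opening from 0.0 (shut) to 1.0 (fully open); "grip_force": force on a finger pad.
Only numpy, scipy, OpenCV 4.12 (cv2) and the standard library are available. Lean on these libraries where they do the work, as an engineer would, in place of code of your own. Each camera call takes 0.05 s, during which the arm holds its last target. There are 200 camera calls.

TASK

Change over the vapour sampler for its next run: first take both finished sample tins out of its catch tray and set them in the grey tote. Then lift the stoppered round flask out of its cork ring, seat it upright in the sampler's spring ring and press it firmly, without ramming it, all the way down to the stop. Finish while still holding the flask pressed down (do not let go), and leave the other things on the table where they are.

Things in the scene. Friction and masses are not known exactly. Their poses are not given: they have to be found in the camera images.
- tin_1_mid (a point): centre of the first sample tin, a round flat screw-top metal tin, 43 mm across and 16 high, lying flat in the catch tray; z up along its axis; about 40 g
- tin_2_mid (a point): centre of the second sample tin, the same shape, 43 mm across and 15 high (point 8 mm above its underside), also in the catch tray
- tray_center (a point): centre of the inner floor (3 mm above the table) of the sampler's steel catch tray, 154 mm (its x) by 144 mm (its y) inside, walls 3 mm thick, rim 14 mm above the table. Its x axis points to the spring ring, whose axis is 136 mm further on. The two tins lie one behind the other along this x axis, about 72 mm apart
- tote_floor (a point): centre of the inner floor (4 mm above the table) of the grey open tote, 152 mm (its x) by 142 mm (its y) inside, walls 4 mm, rim 45 mm above the table; fixed
- flask_mid (a point): point on the axis of the stoppered round flask half-way up: 54 mm above its flat foot, 54 mm below the top of its stopper; z runs up the neck. Clear glass, 108 mm high, about 140 g. It stands on the table inside a fixed, loose-fitting cork ring (86 mm across, 11 high) and lifts straight out
- flask: the same flask, origin at the centre of its foot (32 mm across). Round body 62 mm across, widest 27 mm above the foot, ending 55 mm above it; neck 23 mm across from 55 to 92 mm above the foot; rim 27 mm across from 92 to 96; above it a dark stopper 25 mm across to 108
- ring_rim (a point): centre of the top rim of the steel spring ring, on its axis; moves with the ring; 74 mm above the table when up. The inside is a cone, 60 mm across at this rim and 36 mm at the bottom 12 mm lower, where the foot of the flask just passes. Seated, the flask is centred with its half-way point 42 mm above this rim
- ring (a joint): how far the spring ring is pressed down, m: 0 up (free), 0.022 at its lower stop. The spring carries the bare flask without sinking (first movement needs about 3 N), needs about 12 N of push at the stop, and pushes the ring back up when let go
- sampler: the fixed white sampler with tray and spring ring; origin on the table under the ring's axis; the catch tray lies on its -x side, a housing 85 mm tall begins 69 mm from the ring's axis on its +x side; the block under the ring is 28 mm high, the ring's three sprung posts stand 43 mm from the axis
- sample_tin_1: the first tin, origin at the middle of its underside
- sample_tin_2: the second tin, likewise
- red_jar: bystander, not part of the job: small screw-lid jar, 49 mm across, 50 tall (mm); origin at the middle of its underside
- black_jar: bystander, not part of the job: larger screw-lid jar, 63 mm across, 62 tall (mm); origin at the middle of its underside
- lens: bystander, not part of the job: black stand loupe, 43 mm across, 32 tall (mm); origin at the middle of its underside
- tape_roll: bystander, not part of the job: roll of tape lying flat, 83 mm across, 26 tall (mm); origin at the middle of its underside
- dust_brush: bystander, not part of the job: brush with wooden handle lying down, 33x166x23 (mm); origin at the middle of its underside
- pen: bystander, not part of the job: marker pen lying down, 11x136x12 (mm); origin at the middle of its underside

How it is judged:
On the way, in this order (a step that is already met when the one before it is completed fails the run):
1. both tins lie in the tote, let go, and the ring is still up (x of tin_1_mid in the frame of tote_floor between -0.076 and 0.076 m and y of tin_1_mid in the frame of tote_floor between -0.071 and 0.071 m and z of tin_1_mid in the frame of tote_floor between 0 and 0.036 m and x of tin_2_mid in the frame of tote_floor between -0.076 and 0.076 m and y of tin_2_mid in the frame of tote_floor between -0.071 and 0.071 m and z of tin_2_mid in the frame of tote_floor between 0 and 0.036 m and linear speed of each of sample_tin_1, sample_tin_2 below 0.05 m/s and contact force between the fingers and sample_tin_1 below 0.2 N and contact force between the fingers and sample_tin_2 below 0.2 N and value of joint ring below 0.005 m), for 0.2 s.
2. the flask sits upright in the spring ring and the ring is pressed down (horizontal distance between flask_mid and ring_rim below 0.006 m and z of flask_mid in the frame of ring_rim between 0.034 and 0.048 m and angle between flask_mid's own z axis and vertical below 0.2 rad and value of joint ring above 0.0185 m), for 0.2 s.
At the end, for the whole second after the job is handed in: Both tins lie in the tote; the flask sits upright (within 0.2 rad) and centred (within 6 mm) in the spring ring; the robot holds the ring pressed at least 18.5 of its 22 mm, touching the flask with more than 3 N, at rest (all of step 2 and x of tin_1_mid in the frame of tote_floor between -0.076 and 0.076 m and y of tin_1_mid in the frame of tote_floor between -0.071 and 0.071 m and z of tin_1_mid in the frame of tote_floor between 0 and 0.036 m and x of tin_2_mid in the frame of tote_floor between -0.076 and 0.076 m and y of tin_2_mid in the frame of tote_floor between -0.071 and 0.071 m and z of tin_2_mid in the frame of tote_floor between 0 and 0.036 m and contact force between any of the fingers, the arm and flask above 3 N and linear speed of flask below 0.02 m/s); the arm keeps its last pose, push and grip.
It fails at once if another thing on the table is moved more than 40 mm (distance of any of red_jar, black_jar, lens, tape_roll, dust_brush, pen from where it was at the start of the episode above 0.04 m).
It fails at once if the flask is rammed into the ring with more than 50 N (contact force between flask and sampler above 50 N).
It also fails if it takes over 72 s, if anything falls off the work surface, if the arm or the gripper's body presses on something with over 40 N, if the wrist force passes 120 N, or if a joint passes its speed limit or range.

## Working session

There is one attempt and no reset: what is moved stays moved. The work goes in short steps, Python scripts to look and compute and a tool call to move; the robot and the scene stay as the last step left them, time stands still between calls to the robot, and variables do not carry over. Pictures are saved under pics/ and viewed, at most 10 in all, crops included, and the job is handed in when it is done.

Besides the shell and the picture viewer there is one more tool, called after "Request:" by a JSON object that holds its "api" and its "payload", one argument or row to a line. jog_arm: Moves the arm, as the interface text tells. Its arguments: {"type":"object","properties":{"turn":{"type":"array","items":{"type":"array","items":{"type":"number"}}},"delta_pos":{"type":"array","items":{"type":"array","items":{"type":"number"}}},"gripper":{"type":"array","items":{"type":"number"}},"grip_force":{"type":"number"}},"required":["turn","delta_pos","gripper"]}

```bash
mkdir -p pics
cat > h.py <<'E'
import numpy as np, cv2
from scipy.spatial.transform import Rotation as R
from workcell import read_state, vision, ticket
def snap(n,f):
    s=read_state(); im=vision.read_camera(n); cv2.imwrite('pics/'+f,im[:,:,::-1]); return s,im
def cam(n,s=None):
    c=vision.calibration(n); f=210/np.tan(np.radians(c['vfov'])/2)
    if 'R' in c: Rc=np.array(c['R']); t=np.array(c['t'])
    else:
        M=np.eye(4); M[:3,:3]=R.from_rotvec(s['tcp_rot']).as_matrix(); M[:3,3]=s['tool_pos']
        W=np.linalg.inv(M@np.array(c['mount'])); Rc=W[:3,:3]; t=W[:3,3]
    return f,c['cx'],c['cy'],Rc,t
def unproj(k,u,v,z):
    f,cx,cy,Rc,t=k; o=-Rc.T@t; d=Rc.T@np.array([(u-cx)/f,(v-cy)/f,1]); return o+d*(z-o[2])/d[2]
def proj(k,X):
    f,cx,cy,Rc,t=k; p=Rc@np.array(X)+t; return np.array([cx+f*p[0]/p[2],cy+f*p[1]/p[2]])
E
python3 - <<'E'
from h import *
s,a=snap('top','top.png'); _,b=snap('scene','scene.png')
print(s)
for n in('top','scene','wrist'):print(vision.calibration(n))
E
```

```text
{'time': 0.0, 'q': array([-1.14489453e+00,  2.64746572e-01,  1.60535038e+00, -1.44409950e-05,
        1.27368719e+00, -3.68661051e-02]), 'joint_vel': array([-0.00081398, -0.00033156, -0.00065024, -0.00031455,  0.0002824 ,
        0.00190161]), 'joint_torque': array([ 1.51455817e-03, -5.15100682e+01, -3.67318618e+01, -5.92932270e-05,
        1.29709026e-02, -1.23407426e-05]), 'tool_pos': array([ 0.30105715, -0.60334549,  0.2299792 ]), 'tcp_rot': array([-3.05577720e+00, -7.19959132e-01,  6.86194125e-04]), 'wrist_force': array([-0.58481293, -0.56765876, -0.87169235]), 'torque': array([-0.02891341,  0.01797381,  0.05117028]), 'grip_force': 0.0, 'width': 0.9971885111413059}
{'vfov': 55.837839713602314, 'cx': 271.1675847488623, 'cy': 208.6217128885207, 'R': array([[-0.02164723, -0.99928718,  0.03092779],
       [-0.98384048,  0.01579273, -0.17834935],
       [ 0.17773378, -0.03428878, -0.98348105]]), 't': array([-0.07537237,  0.60465902,  0.8988617 ])}
{'vfov': 46.823037797498806, 'cx': 272.35341424598164, 'cy': 206.51234070135476, 'R': array([[ 0.64578947, -0.76347723,  0.00764657],
       [-0.3197731 , -0.27954818, -0.90531651],
       [ 0.69332613,  0.5821987 , -0.42466875]]), 't': array([-0.43407307,  0.25086432,  1.10011641])}
{'vfov': 62.21149189888338, 'cx': 283.0132519020231, 'cy': 202.76574195939426, 'mount': array([[ 6.30342905e-04, -9.63255545e-01, -2.68585846e-01,
         6.79550121e-02],
       [ 9.99999755e-01,  6.88868066e-04, -1.23659657e-04,
         2.96978465e-04],
       [ 3.04136063e-04, -2.68585702e-01,  9.63255744e-01,
        -1.41932499e-01],
       [ 0.00000000e+00,  0.00000000e+00,  0.00000000e+00,
         1.00000000e+00]])}
```

View pics/top.png

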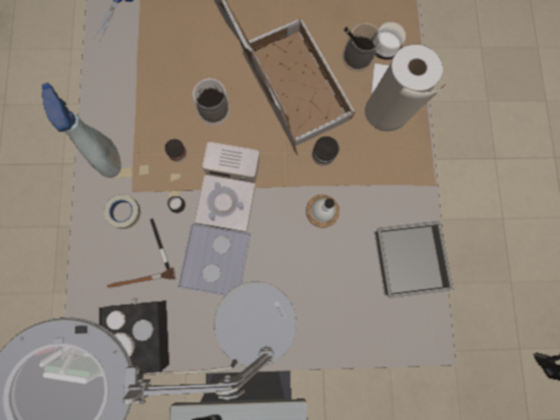

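View pics/scene.png

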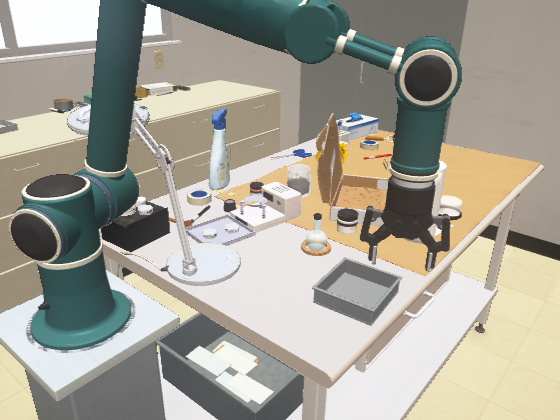

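The top view shows the tins at (221,244) and (211,273), the ring at (222,202), the flask's cork ring at (323,210) and the tote at about (412,259). A lamp stands at (255,322) with its stem and head to the lower left.

Run:
```python
from h import *
np.set_printoptions(precision=4,suppress=True)
k=cam('top'); print('cam',-k[3].T@k[4])
for n,u,v,z in [('tin far',221,244,.019),('tin near',211,273,.018),('ring',222,202,.074),('cork',323,210,.011),('stopper',329,203,.108),
 ('toteBL',388,296,.045),('toteTL',377,233,.045),('toteTR',440,223,.045),('toteBR',449,288,.045),('lampbase',255,322,.01),('jar',326,150,.06),('trTL',196,228,.014),('trTR',249,232,.014),('trBL',181,286,.014),('trBR',238,294,.014)]:
    print(n,unproj(k,u,v,z)[:2])
# lamp: head & elbow by triangulation of top/scene
s=cam('scene')
def tri(pt,ps):
    P=[c[3] for c in (k,s)]; 
    K=lambda c:np.array([[c[0],0,c[1]],[0,c[0],c[2]],[0,0,1]])
    X=cv2.triangulatePoints(K(k)@np.c_[k[3],k[4]],K(s)@np.c_[s[3],s[4]],np.array(pt,float),np.array(ps,float)).ravel();return X[:3]/X[3]
print('stembase',tri((266,355),(190,268)),'elbow',tri((133,388),(137,130)),'head',tri((70,390),(110,118)))
a=cv2.imread('pics/top.png')[130:320,160:460]; cv2.imwrite('pics/topc.png',cv2.resize(a,None,fx=2.65,fy=2.65,interpolation=cv2.INTER_CUBIC))
```

```text
cam [ 0.4335 -0.054   0.9942]
tin far [0.5235 0.0369]
tin near [0.4538 0.0611]
ring [0.6175 0.0295]
cork [ 0.6055 -0.2195]
stopper [ 0.6046 -0.2177]
toteBL [ 0.3908 -0.3587]
toteTL [ 0.5407 -0.343 ]
toteTR [ 0.5626 -0.5005]
toteBR [ 0.4061 -0.5068]
lampbase [ 0.3358 -0.0436]
jar [ 0.7475 -0.2255]
trTL [0.5648 0.0992]
trTR [ 0.5525 -0.0319]
trBL [0.4245 0.1335]
trBR [ 0.4025 -0.0036]
stembase [ 0.2649 -0.0693  0.0329] elbow [0.2845 0.1322 0.3514] head [0.2795 0.2271 0.364 ]
```

View pics/topc.png

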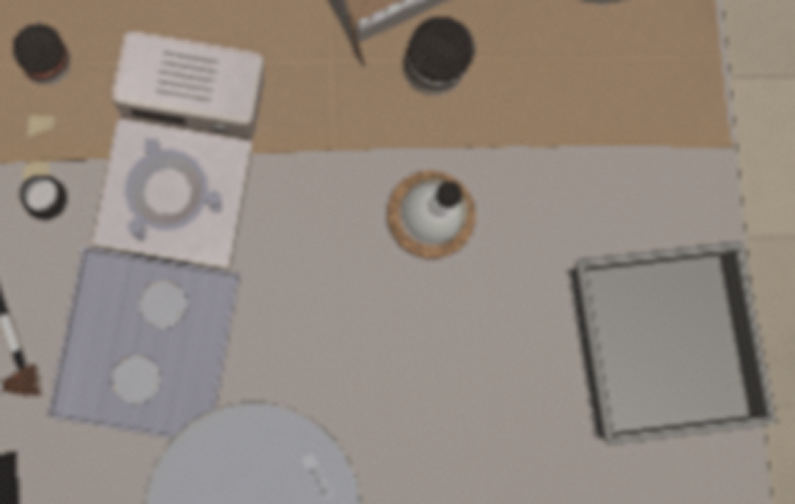

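Request:
{"api": "jog_arm", "payload": {
  "turn": [
    [0,0,0.106],
    [0,0,0.106],
    [0,0,0.106],
    [0,0,0.106],
    [0,0,0.106],
    [0,0,0.106],
    [0,0,0],
    [0,0,0],
    [0,0,0],
    [0,0,0],
    [0,0,0],
    [0,0,0],
    [0,0,0],
    [0,0,0],
    [0,0,0],
    [0,0,0],
    [0,0,0],
    [0,0,0],
    [0,0,0],
    [0,0,0]
  ],
  "delta_pos": [
    [0,0,0],
    [0,0,0],
    [0,0,0],
    [0,0,0],
    [0,0,0],
    [0,0,0],
    [0.0035,-0.034,0],
    [0.0035,-0.034,0],
    [0.0035,-0.034,0],
    [0.0035,-0.034,0],
    [0.0035,-0.034,0],
    [0.0035,-0.034,0],
    [0.0035,-0.034,0],
    [0.0035,-0.034,0],
    [0.0035,-0.034,0],
    [0.0035,-0.034,0],
    [0.0035,-0.034,0],
    [0.0035,-0.034,0],
    [0.0035,-0.034,0],
    [0.0035,-0.034,0]
  ],
  "gripper": [0.085,0.085,0.085,0.085,0.085,0.085,0.085,0.085,0.085,0.085,0.085,0.085,0.085,0.085,0.085,0.085,0.085,0.085,0.085,0.085],
  "grip_force": 40
}}

```text
time: 1.77
tool_pos: [0.4314, -0.1418, 0.231]
tcp_rot: [-3.13, 0.272, 0.0]
wrist_force: [0.2, -0.7, -0.6]
width: 0.993
grip_force: 0.0
```

Request:
{"api": "jog_arm", "payload": {
  "turn": [
    [0,0,0],
    [0,0,0],
    [0,0,0],
    [0,0,0],
    [0,0,0],
    [0,0,0],
    [0,0,0],
    [0,0,0]
  ],
  "delta_pos": [
    [0.0035,-0.034,0],
    [0.0035,-0.034,0],
    [0.0035,-0.034,0],
    [0.0035,-0.034,0],
    [0.0035,-0.034,0],
    [0.0035,-0.03,0],
    [0,0,0],
    [0,0,0]
  ],
  "gripper": [0.085,0.085,0.085,0.085,0.085,0.07,0.07,0.07]
}}

```text
time: 2.43
tool_pos: [0.4866, 0.0512, 0.2308]
tcp_rot: [3.13, -0.266, -0.002]
wrist_force: [1.0, 0.3, -0.3]
width: 0.82
grip_force: 0.0
```

```bash
cat >> h.py <<'E'
def delta(X,s=None):
    s=s or read_state(); return R.from_rotvec(s['tcp_rot']).inv().apply(np.array(X)-s['tool_pos'])
E
python3 - <<'E'
from h import *
np.set_printoptions(precision=4,suppress=True)
s,im=snap('wrist','w1.png'); print(s['time'],s['tool_pos'],R.from_rotvec(s['tcp_rot']).as_matrix())
k=cam('wrist',s)
for X in [(.5235,.0369,.019),(.4538,.0611,.018),(.62,.027,.074)]: print(proj(k,X))
E
```

```text
2.4333 [0.4866 0.0512 0.2308] [[ 0.9856 -0.1689 -0.0011]
 [-0.1689 -0.9856 -0.0003]
 [-0.0011  0.0004 -1.    ]]
[290.484  135.8517]
[278.6308 205.4216]
[284.3494  14.9691]
```

View pics/w1.png

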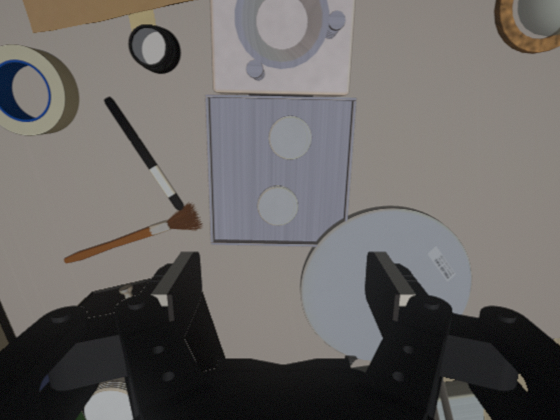

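The wrist view confirms the tins at (291,137) and (278,205). The tray is square to the tool and the ring is near (283,18).

Run:
```python
from h import *
np.set_printoptions(precision=4,suppress=True)
s=read_state(); im=cv2.imread('pics/w1.png'); k=cam('wrist',s)
g=cv2.medianBlur(cv2.cvtColor(im,6),3)[95:245,205:360]
c=cv2.HoughCircles(g,3,1.2,50,param1=80,param2=0.7,minRadius=18,maxRadius=26); print(c)
for u,v in [(291,137.5),(278,205.5)]:
    P=unproj(k,u,v,.019); print(P, delta([P[0],P[1],.005]))
```

```text
[[[ 72.6  111.    19.32]
  [ 84.6   42.6   21.72]
  [123.   114.6   18.48]
  [ 24.6  129.    18.72]
  [ 23.4   17.4   20.88]
  [130.2   19.8   19.44]
  [ 25.8   76.2   21.24]]]
[0.5216 0.0355 0.019 ] [0.0374 0.0082 0.2257]
[0.4539 0.0607 0.019 ] [-0.0335 -0.005   0.2258]
```

Request:
{"api": "jog_arm", "payload": {
  "turn": [
    [0,0,0],
    [0,0,0],
    [0,0,0],
    [0,0,0],
    [0,0,0],
    [0,0,0],
    [0,0,0],
    [0,0,0],
    [0,0,0],
    [0,0,0],
    [0,0,0],
    [0,0,0],
    [0,0,0],
    [0,0,0],
    [0,0,0],
    [0,0,0],
    [0,0,0]
  ],
  "delta_pos": [
    [0.0187,0.0038,0.03],
    [0.0187,0.0038,0.03],
    [0,0,0.03],
    [0,0,0.03],
    [0,0,0.03],
    [0,0,0.025],
    [0,0,0.02],
    [0,0,0.015],
    [0,0,0.01],
    [0,0,0.0055],
    [0,0,0],
    [0,0,0],
    [0,0,0],
    [0,0,0],
    [0,0,0],
    [0,0,0],
    [0,0,0]
  ],
  "gripper": [0.06,0.06,0.06,0.06,0.06,0.06,0.06,0.06,0.06,0.06,0.06,0.03,0.03,0.03,0.03,0.03,0.03],
  "grip_force": 40
}}

```text
time: 3.9
tool_pos: [0.5236, 0.0359, 0.0071]
tcp_rot: [-3.13, 0.271, -0.004]
wrist_force: [0.4, -0.5, 6.2]
width: 0.486
grip_force: 41.0
```

Request:
{"api": "jog_arm", "payload": {
  "turn": [
    [0,0,0],
    [0,0,0],
    [0,0,0],
    [0,0,0],
    [0,0,0],
    [0,0,0],
    [0,0,0],
    [0,0,0],
    [0,0,0],
    [0,0,0],
    [0,0,0],
    [0,0,0],
    [0,0,0],
    [0,0,0],
    [0,0,0],
    [0,0,0],
    [0,0,0],
    [0,0,0],
    [0,0,0],
    [0,0,0]
  ],
  "delta_pos": [
    [0,0,-0.015],
    [0,0,-0.03],
    [0,0,-0.035],
    [0,0,-0.035],
    [0.002,0.017,-0.015],
    [0.0045,0.033,0],
    [0.0045,0.033,0],
    [0.0045,0.033,0],
    [0.0045,0.033,0],
    [0.0045,0.033,0],
    [0.0045,0.033,0],
    [0.0045,0.033,0],
    [0.0045,0.033,0],
    [0.0045,0.033,0],
    [0.0045,0.033,0],
    [0.0045,0.033,0],
    [0.0045,0.033,0],
    [0.0045,0.033,0],
    [0.0025,0.02,0],
    [0,0.01,0]
  ],
  "gripper": [0.03,0.03,0.03,0.03,0.03,0.03,0.03,0.03,0.03,0.03,0.03,0.03,0.03,0.03,0.03,0.03,0.03,0.03,0.03,0.03]
}}

```text
time: 5.57
tool_pos: [0.5019, -0.4466, 0.1354]
tcp_rot: [3.129, -0.275, 0.0]
wrist_force: [0.6, 0.2, -0.8]
width: 0.478
grip_force: 40.6
```

Run:
```python
from h import *
np.set_printoptions(precision=4,suppress=True)
s,im=snap('wrist','w2.png'); print(s['time'],s['tool_pos'],s['width'],s['grip_force'],R.from_rotvec(s['tcp_rot']).as_matrix()); print(delta([.508,-.425,.011]))
```

```text
5.5667 [ 0.5019 -0.4466  0.1354] 0.4783322823132521 40.58839738368988 [[ 0.9847 -0.1743  0.0001]
 [-0.1743 -0.9847 -0.0008]
 [ 0.0002  0.0007 -1.    ]]
[ 0.0025 -0.0228  0.1243]
```

View pics/w2.png

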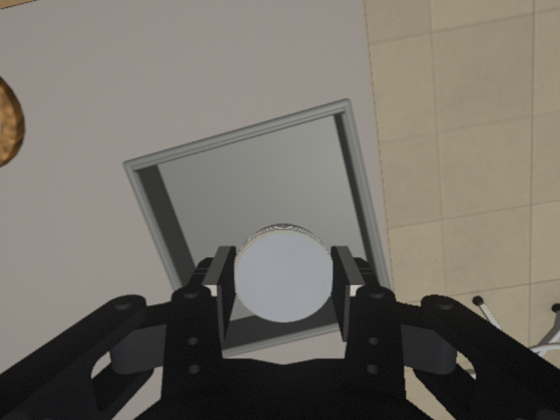

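The tin is held between the pads, with the tote around it. Its far corners are at (128,164) and (346,101).

Request:
{"api": "jog_arm", "payload": {
  "turn": [
    [0,0,0],
    [0,0,0],
    [0,0,0],
    [0,0,0],
    [0,0,0],
    [0,0,0],
    [0,0,0],
    [0,0,0],
    [0,0,0],
    [0,0,0],
    [0,0,0],
    [0,0,0],
    [0,0,0],
    [0,0,0],
    [0,0,0]
  ],
  "delta_pos": [
    [0.0025,-0.0115,0.01],
    [0,-0.0115,0.02],
    [0,0,0.03],
    [0,0,0.025],
    [0,0,0.02],
    [0,0,0.013],
    [0,0,0.006],
    [0,0,0],
    [0,0,0],
    [0,0,0],
    [0,0,0],
    [0,0,-0.02],
    [0,0,-0.03],
    [0,0,-0.035],
    [0,0,-0.035]
  ],
  "gripper": [0.03,0.03,0.03,0.03,0.03,0.03,0.03,0.03,0.058,0.058,0.058,0.058,0.058,0.058,0.058]
}}

```text
time: 6.87
tool_pos: [0.5086, -0.4217, 0.1336]
tcp_rot: [3.13, -0.272, 0.0]
wrist_force: [0.6, -0.4, 0.9]
width: 0.679
grip_force: 0.0
```

Run:
```python
from h import *
np.set_printoptions(precision=4,suppress=True)
s=read_state(); print(s['time'],s['tool_pos'],s['width'],delta([.4535,.061,.13]))
```

```text
6.8667 [ 0.5086 -0.4217  0.1336] 0.6785900955296462 [-0.1376 -0.4659  0.0036]
```

Request:
{"api": "jog_arm", "payload": {
  "turn": [
    [0,0,0],
    [0,0,0],
    [0,0,0],
    [0,0,0],
    [0,0,0],
    [0,0,0],
    [0,0,0],
    [0,0,0],
    [0,0,0],
    [0,0,0],
    [0,0,0],
    [0,0,0],
    [0,0,0],
    [0,0,0],
    [0,0,0],
    [0,0,0],
    [0,0,0]
  ],
  "delta_pos": [
    [-0.0092,-0.031,0],
    [-0.0092,-0.031,0],
    [-0.0092,-0.031,0],
    [-0.0092,-0.031,0],
    [-0.0092,-0.031,0],
    [-0.0092,-0.031,0],
    [-0.0092,-0.031,0],
    [-0.0092,-0.031,0],
    [-0.0092,-0.031,0],
    [-0.0092,-0.031,0],
    [-0.0092,-0.031,0],
    [-0.0092,-0.031,0],
    [-0.0092,-0.031,0],
    [-0.0092,-0.031,0],
    [-0.0092,-0.031,0],
    [0,0,0],
    [0,0,0]
  ],
  "gripper": [0.058,0.058,0.058,0.058,0.058,0.058,0.058,0.058,0.058,0.058,0.058,0.058,0.058,0.058,0.058,0.058,0.058]
}}

```text
time: 8.28
tool_pos: [0.4535, 0.0615, 0.133]
tcp_rot: [-3.13, 0.266, -0.004]
wrist_force: [-0.7, 0.3, 0.3]
width: 0.678
grip_force: 0.0
```

Run:
```python
from h import *
np.set_printoptions(precision=4,suppress=True)
s,im=snap('wrist','w3.png'); k=cam('wrist',s)
print(s['time'],s['tool_pos'],delta([.4535,.061,.005]),proj(k,[.4535,.061,.018]))
g=cv2.medianBlur(cv2.cvtColor(im,7),3)
p=proj(k,[.4535,.061,.018]).astype(int); y,x=p[1]-70,p[0]-70
c=cv2.HoughCircles(g[y:y+140,x:x+140],3,1.2,100,param1=80,param2=.7,minRadius=25,maxRadius=55)
if c is not None:
    u,v,r=c[0,0]; print(u+x,v+y,r,unproj(k,u+x,v+y,.018))
```

```text
8.2833 [0.4535 0.0615 0.133 ] [-0.0005 -0.0005  0.1279] [283.4464 198.5159]
280.8000030517578 200.60000610351562 28.48 [0.4522 0.0633 0.018 ]
```

Request:
{"api": "jog_arm", "payload": {
  "turn": [
    [0,0,0],
    [0,0,0],
    [0,0,0],
    [0,0,0],
    [0,0,0],
    [0,0,0],
    [0,0,0],
    [0,0,0],
    [0,0,0],
    [0,0,0],
    [0,0,0],
    [0,0,0],
    [0,0,0]
  ],
  "delta_pos": [
    [-0.001,-0.001,0.02],
    [0,0,0.03],
    [0,0,0.03],
    [0,0,0.022],
    [0,0,0.015],
    [0,0,0.0075],
    [0,0,0.003],
    [0,0,0],
    [0,0,0],
    [0,0,0],
    [0,0,0],
    [0,0,0],
    [0,0,0]
  ],
  "gripper": [0.058,0.058,0.058,0.058,0.058,0.058,0.058,0.058,0.03,0.03,0.03,0.03,0.03]
}}

```text
time: 9.42
tool_pos: [0.4539, 0.0613, 0.0058]
tcp_rot: [-3.13, 0.271, -0.005]
wrist_force: [0.1, -1.5, 6.6]
width: 0.489
grip_force: 41.0
```

Request:
{"api": "jog_arm", "payload": {
  "turn": [
    [0,0,0],
    [0,0,0],
    [0,0,0],
    [0,0,0],
    [0,0,0],
    [0,0,0],
    [0,0,0],
    [0,0,0],
    [0,0,0],
    [0,0,0],
    [0,0,0],
    [0,0,0],
    [0,0,0],
    [0,0,0],
    [0,0,0],
    [0,0,0],
    [0,0,0],
    [0,0,0],
    [0,0,0],
    [0,0,0]
  ],
  "delta_pos": [
    [0,0,-0.015],
    [0,0,-0.03],
    [0,0,-0.035],
    [0,0,-0.035],
    [0.0025,0.015,-0.015],
    [0.0055,0.035,0],
    [0.0055,0.035,0],
    [0.0055,0.035,0],
    [0.0055,0.035,0],
    [0.0055,0.035,0],
    [0.0055,0.035,0],
    [0.0055,0.035,0],
    [0.0055,0.035,0],
    [0.0055,0.035,0],
    [0.0055,0.035,0],
    [0.0055,0.035,0],
    [0.0055,0.035,0],
    [0.0055,0.035,0],
    [0.002,0.02,0],
    [0,0,0]
  ],
  "gripper": [0.03,0.03,0.03,0.03,0.03,0.03,0.03,0.03,0.03,0.03,0.03,0.03,0.03,0.03,0.03,0.03,0.03,0.03,0.03,0.03]
}}

```text
time: 11.08
tool_pos: [0.4423, -0.4387, 0.1345]
tcp_rot: [3.127, -0.276, 0.002]
wrist_force: [0.3, -0.6, 0.5]
width: 0.484
grip_force: 40.7
```

Run:
```python
from h import *
np.set_printoptions(precision=4,suppress=True)
s=read_state(); print(s['time'],s['tool_pos'],s['width'],delta([.442,-.433,.010]))
```

```text
11.0833 [ 0.4423 -0.4387  0.1345] 0.48411840166534936 [-0.0014 -0.0059  0.1245]
```

Request:
{"api": "jog_arm", "payload": {
  "turn": [
    [0,0,0],
    [0,0,0],
    [0,0,0],
    [0,0,0],
    [0,0,0],
    [0,0,0],
    [0,0,0],
    [0,0,0],
    [0,0,0],
    [0,0,0],
    [0,0,0],
    [0,0,0],
    [0,0,0],
    [0,0,0],
    [0,0,0],
    [0,0,0]
  ],
  "delta_pos": [
    [-0.0015,-0.006,0.01],
    [0,0,0.02],
    [0,0,0.03],
    [0,0,0.025],
    [0,0,0.02],
    [0,0,0.013],
    [0,0,0.006],
    [0,0,0],
    [0,0,0],
    [0,0,0],
    [0,0,0],
    [0,0,-0.02],
    [0,0,-0.035],
    [0,0,-0.04],
    [0,0,-0.04],
    [0,0,-0.04]
  ],
  "gripper": [0.03,0.03,0.03,0.03,0.03,0.03,0.03,0.03,0.058,0.058,0.058,0.058,0.058,0.058,0.058,0.058]
}}

```text
time: 12.42
tool_pos: [0.4422, -0.4284, 0.1883]
tcp_rot: [3.129, -0.272, 0.002]
wrist_force: [0.1, 0.6, 0.6]
width: 0.673
grip_force: 0.0
```

Run:
```python
from h import *
np.set_printoptions(precision=4,suppress=True)
s,im=snap('wrist','w4.png'); print(s['time'],s['tool_pos'],s['width'])
k=cam('top')
_,t=snap('top','top2.png')
a=t[140:310,180:470,::-1]; b=cv2.resize(a,None,fx=2,fy=2)
w=cv2.resize(im[:,:,::-1],None,fx=.6,fy=.6)
c=np.zeros((b.shape[0]+w.shape[0],580,3),np.uint8); c[:b.shape[0]]=b; c[b.shape[0]:,:w.shape[1]]=w; cv2.imwrite('pics/c4.png',c); print(c.shape)
print(delta([.5,-.22,.23]))
```

```text
12.4167 [ 0.4422 -0.4284  0.1883] 0.6731394893841487
(592, 580, 3)
[ 0.0165 -0.2185 -0.0357]
```

View pics/c4.png

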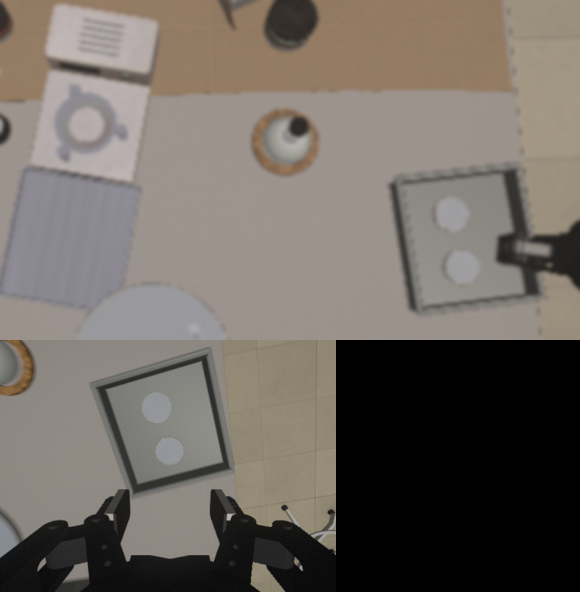

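Both tins lie flat in the tote and the tray is empty.

Request:
{"api": "jog_arm", "payload": {
  "turn": [
    [0,0,0],
    [0,0,0],
    [0,0,0],
    [0,0,0],
    [0,0,0],
    [0,0,0],
    [0,0,0],
    [0,0,0],
    [0,0,0],
    [0,0,0]
  ],
  "delta_pos": [
    [0.01,-0.029,-0.009],
    [0.01,-0.029,-0.009],
    [0.01,-0.029,-0.009],
    [0.01,-0.029,-0.009],
    [0.01,-0.029,-0.009],
    [0.01,-0.029,-0.009],
    [0.01,-0.029,-0.009],
    [0.01,-0.029,-0.009],
    [0,0,0],
    [0,0,0]
  ],
  "gripper": [0.055,0.055,0.055,0.055,0.055,0.055,0.055,0.055,0.055,0.055]
}}

```text
time: 13.35
tool_pos: [0.5621, -0.2124, 0.2588]
tcp_rot: [3.129, -0.267, 0.004]
wrist_force: [-0.2, -0.2, -0.9]
width: 0.644
grip_force: 0.0
```

Run:
```python
from h import *
np.set_printoptions(precision=4,suppress=True)
s,im=snap('wrist','w5.png'); print(s['time'],s['tool_pos'],s['width'],repr(s['tcp_rot']))
k=cam('wrist',s)
for X in [(.605,-.219,.108),(.605,-.219,.011),(.6195,.027,.074)]:print(proj(k,X))
```

```text
13.35 [ 0.5621 -0.2124  0.2588] 0.6437774656519293 array([ 3.1291, -0.2669,  0.0042])
[281.6346 137.1942]
[281.8796 129.7483]
[ 22.3507 163.4197]
```

View pics/w5.png

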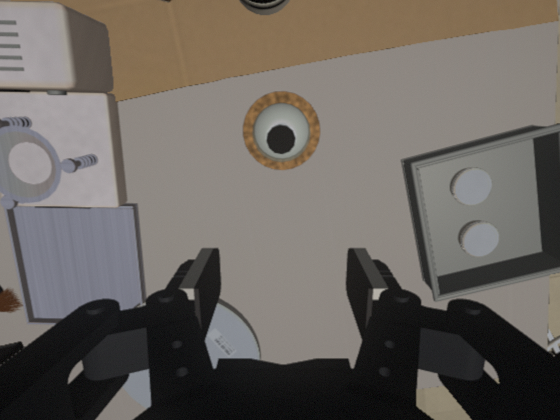

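The stopper is at (281,138.5) and the cork ring at (281.5,130), both within 1.5 px of prediction, so the flask is at about (0.604, -0.2185).

Request:
{"api": "jog_arm", "payload": {
  "turn": [
    [0,0,0],
    [0,0,0],
    [0,0,0],
    [0,0,0],
    [0,0,0],
    [0,0,0],
    [0,0,0],
    [0,0,0],
    [0,0,0],
    [0,0,0],
    [0,0,0],
    [0,0,0],
    [0,0,0],
    [0,0,0],
    [0,0,0],
    [0,0,0]
  ],
  "delta_pos": [
    [0.0212,-0.0005,0.02],
    [0.0212,-0.0005,0.03],
    [0,0,0.03],
    [0,0,0.03],
    [0,0,0.03],
    [0,0,0.025],
    [0,0,0.018],
    [0,0,0.012],
    [0,0,0.006],
    [0,0,0],
    [0,0,0],
    [0,0,0],
    [0,0,0],
    [0,0,0],
    [0,0,0],
    [0,0,0]
  ],
  "gripper": [0.055,0.055,0.055,0.055,0.055,0.055,0.055,0.055,0.055,0.055,0.01,0.01,0.01,0.01,0.01,0.01],
  "grip_force": 60
}}

```text
time: 14.73
tool_pos: [0.6043, -0.2201, 0.0581]
tcp_rot: [3.129, -0.271, 0.005]
wrist_force: [0.6, 0.8, 5.8]
width: 0.269
grip_force: 58.1
```

Request:
{"api": "jog_arm", "payload": {
  "turn": [
    [0,0,0],
    [0,0,0],
    [0,0,0],
    [0,0,0],
    [0,0,0],
    [0,0,0],
    [0,0,0],
    [0,0,0],
    [0,0,0],
    [0,0,0],
    [0,0,0],
    [0,0,0],
    [0,0,0],
    [0,0,0],
    [0,0,0],
    [0,0,0],
    [0,0,0]
  ],
  "delta_pos": [
    [0,0,-0.01],
    [0,0,-0.02],
    [0,0,-0.03],
    [0,0,-0.03],
    [0,0,-0.03],
    [0,0,-0.015],
    [-0.008,-0.014,0],
    [-0.0125,-0.0285,0],
    [-0.0125,-0.0285,0],
    [-0.0125,-0.0285,0],
    [-0.0125,-0.0285,0],
    [-0.0125,-0.0285,0],
    [-0.0125,-0.0285,0],
    [-0.0125,-0.0285,0],
    [-0.0125,-0.0285,0],
    [0,0,0],
    [0,0,0]
  ],
  "gripper": [0.01,0.01,0.01,0.01,0.01,0.01,0.01,0.01,0.01,0.01,0.01,0.01,0.01,0.01,0.01,0.01,0.01]
}}

```text
time: 16.15
tool_pos: [0.5362, 0.0389, 0.19]
tcp_rot: [3.13, -0.266, -0.004]
wrist_force: [0.7, -0.9, -0.9]
width: 0.271
grip_force: 59.5
```

Run:
```python
from h import *
np.set_printoptions(precision=4,suppress=True)
s,im=snap('wrist','w6.png'); print(s['time'],s['tool_pos'],s['width'],repr(s['tcp_rot']))
k=cam('wrist',s)
c=proj(k,(.6195,.027,.074)); print(c)
P=np.array([proj(k,(.6195+r*np.cos(a),.027+r*np.sin(a),z)) for r,z in((.03,.074),(.018,.062)) for a in np.arange(0,6.28,.2)])
x0,y0=(c-[110,85]).astype(int); x0=max(x0,0);y0=max(y0,0)
a=cv2.resize(im[y0:y0+200,x0:x0+260,::-1],None,fx=3,fy=3,interpolation=2)
for p in P: cv2.circle(a,tuple(((p-[x0,y0])*3).astype(int)),1,(0,0,255),-1)
cv2.imwrite('pics/c6.png',a); print(x0,y0,a.shape)
```

```text
16.15 [0.5362 0.0389 0.19  ] 0.2707113363997965 array([ 3.1298, -0.2661, -0.0042])
[279.3464  81.5378]
169 0 (600, 780, 3)
```

View pics/c6.png

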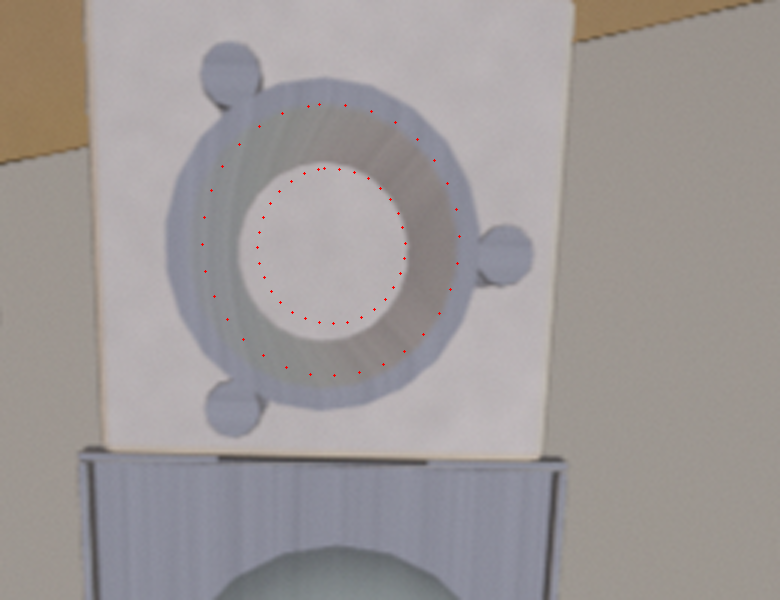

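The ring's outer rim is centred at crop (323,244), about 2 mm left of my estimate, so the ring is at about (0.6188, 0.029). Next I check where the held flask sits relative to the TCP.

Run:
```python
from h import *
np.set_printoptions(precision=4,suppress=True)
s=read_state(); k=cam('wrist',s); im=cv2.imread('pics/w6.png')
M=R.from_rotvec(s['tcp_rot']).as_matrix(); T=s['tool_pos']
def circ(r,h): return np.array([proj(k,T+M@np.array([r*np.cos(a),r*np.sin(a),.058-h])) for a in np.arange(0,6.28,.1)])
x0,y0=150,150
a=cv2.resize(im[y0:420,x0:410],None,fx=2.2,fy=2.2,interpolation=2)
for r,h in((.0125,.108),(.031,.027)):
    for p in circ(r,h): cv2.circle(a,tuple(((p-[x0,y0])*2.2).astype(int)),1,(0,0,255),-1)
cv2.imwrite('pics/c6b.png',a)
print(delta([.6188,.029,.15]))
```

```text
[ 0.0824 -0.0053  0.0401]
```

View pics/c6b.png

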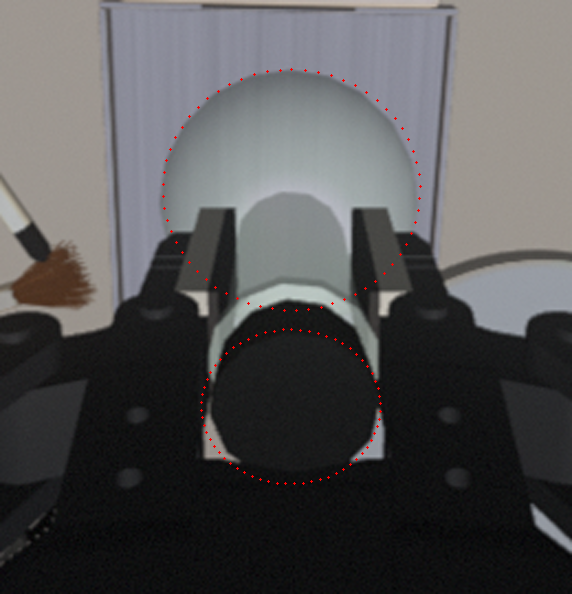

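The projected outline matches the held flask to about 1 mm, so it is centred on the TCP and upright.

Request:
{"api": "jog_arm", "payload": {
  "turn": [
    [0,0,0],
    [0,0,0],
    [0,0,0],
    [0,0,0],
    [0,0,0],
    [0,0,0],
    [0,0,0],
    [0,0,0],
    [0,0,0],
    [0,0,0],
    [0,0,0],
    [0,0,0],
    [0,0,0],
    [0,0,0],
    [0,0,0]
  ],
  "delta_pos": [
    [0.0164,-0.0013,0],
    [0.022,-0.0013,0],
    [0.022,-0.0013,0],
    [0.022,-0.0014,0],
    [0,0,0],
    [0,0,0.01],
    [0,0,0.015],
    [0,0,0.012],
    [0,0,0.01],
    [0,0,0.007],
    [0,0,0.005],
    [0,0,0.003],
    [0,0,0.002],
    [0,0,0],
    [0,0,0]
  ],
  "gripper": [0.01,0.01,0.01,0.01,0.01,0.01,0.01,0.01,0.01,0.01,0.01,0.01,0.01,0.01,0.01]
}}

```text
time: 17.45
tool_pos: [0.6207, 0.0283, 0.1278]
tcp_rot: [-3.13, 0.272, -0.001]
wrist_force: [1.0, -0.4, -1.7]
width: 0.273
grip_force: 59.6
```

Run:
```python
from h import *
np.set_printoptions(precision=4,suppress=True)
s=read_state(); print(s['time'],s['tool_pos'],s['wrist_force'],delta([.6188,.029,.120]))
```

```text
17.45 [0.6207 0.0283 0.1278] [ 0.9952 -0.3858 -1.6745] [-0.002  -0.0004  0.0078]
```

Request:
{"api": "jog_arm", "payload": {
  "turn": [
    [0,0,0],
    [0,0,0],
    [0,0,0],
    [0,0,0],
    [0,0,0],
    [0,0,0],
    [0,0,0],
    [0,0,0],
    [0,0,0],
    [0,0,0]
  ],
  "delta_pos": [
    [-0.002,0,0],
    [0,0,0.0015],
    [0,0,0.0015],
    [0,0,0.0015],
    [0,0,0.0015],
    [0,0,0.0015],
    [0,0,0.0015],
    [0,0,0.001],
    [0,0,0],
    [0,0,0]
  ],
  "gripper": [0.01,0.01,0.01,0.01,0.01,0.01,0.01,0.01,0.01,0.01]
}}

```text
time: 18.28
tool_pos: [0.6188, 0.0286, 0.1178]
tcp_rot: [-3.13, 0.272, -0.001]
wrist_force: [0.9, 0.6, 3.5]
width: 0.274
grip_force: 58.8
```

Request:
{"api": "jog_arm", "payload": {
  "turn": [
    [0,0,0],
    [0,0,0],
    [0,0,0],
    [0,0,0],
    [0,0,0],
    [0,0,0],
    [0,0,0],
    [0,0,0],
    [0,0,0],
    [0,0,0],
    [0,0,0],
    [0,0,0]
  ],
  "delta_pos": [
    [0,0,0.0015],
    [0,0,0.0015],
    [0,0,0.0015],
    [0,0,0.0015],
    [0,0,0.0015],
    [0,0,0.0015],
    [0,0,0.0015],
    [0,0,0.0015],
    [0,0,0.0015],
    [0,0,0.0015],
    [0,0,0],
    [0,0,0]
  ],
  "gripper": [0.01,0.01,0.01,0.01,0.01,0.01,0.01,0.01,0.01,0.01,0.01,0.01]
}}

```text
time: 19.28
tool_pos: [0.6193, 0.0286, 0.1036]
tcp_rot: [-3.13, 0.272, -0.003]
wrist_force: [0.3, 0.7, 9.0]
width: 0.269
grip_force: 58.0
```

Request:
{"api": "jog_arm", "payload": {
  "turn": [
    [0,0,0],
    [0,0,0],
    [0,0,0],
    [0,0,0],
    [0,0,0],
    [0,0,0],
    [0,0,0]
  ],
  "delta_pos": [
    [0,0,0.001],
    [0,0,0.001],
    [0,0,0.001],
    [0,0,0.001],
    [0,0,0.001],
    [0,0,0],
    [0,0,0]
  ],
  "gripper": [0.01,0.01,0.01,0.01,0.01,0.01,0.01]
}}

```text
time: 19.87
tool_pos: [0.6201, 0.0286, 0.1]
tcp_rot: [-3.129, 0.272, -0.006]
wrist_force: [-1.8, 0.1, 13.5]
width: 0.27
grip_force: 58.1
```

Request:
{"api": "jog_arm", "payload": {
  "turn": [
    [0,0,0],
    [0,0,0],
    [0,0,0],
    [0,0,0],
    [0,0,0]
  ],
  "delta_pos": [
    [0,0,0.001],
    [0,0,0.001],
    [0,0,0],
    [0,0,0],
    [0,0,0]
  ],
  "gripper": [0.01,0.01,0.01,0.01,0.01]
}}

```text
time: 20.28
tool_pos: [0.6211, 0.0285, 0.0998]
tcp_rot: [-3.129, 0.272, -0.01]
wrist_force: [-3.6, 0.2, 19.5]
width: 0.271
grip_force: 57.8
```

Run:
```python
from h import *
np.set_printoptions(precision=4,suppress=True)
s,im=snap('wrist','w7.png'); print(s['time'],s['tool_pos'],s['wrist_force'],s['torque'])
_,t=snap('scene','s7.png'); 
b=cv2.resize(t[150:270,190:350,::-1],None,fx=3,fy=3,interpolation=2); a=im[:360,130:430,::-1]
cv2.imwrite('pics/c7.png',np.hstack([b,a]))
```

```text
20.2833 [0.6211 0.0285 0.0998] [-3.5723  0.1685 19.5125] [-0.0343  0.6236 -0.0425]
```

View pics/c7.png

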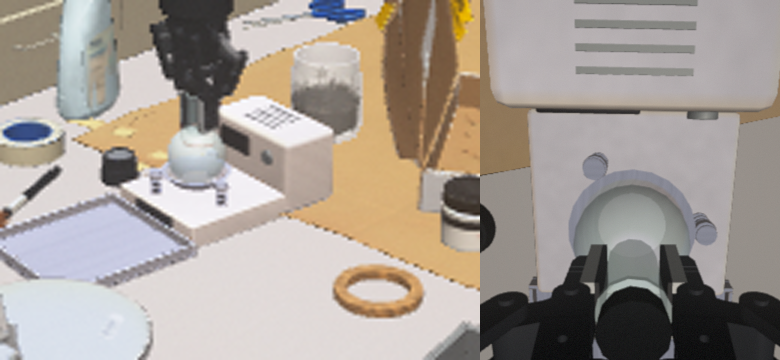

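The ring is on its stop: force rose 6 N with only 0.2 mm of travel, and the flask is seated upright. I'll ease the small sideways load and then hand in.

Request:
{"api": "jog_arm", "payload": {
  "turn": [
    [0,0,0],
    [0,0,0],
    [0,0,0],
    [0,0,0],
    [0,0,0],
    [0,0,0]
  ],
  "delta_pos": [
    [-0.001,0,0],
    [-0.0005,0,0],
    [0,0,0],
    [0,0,0],
    [0,0,0],
    [0,0,0]
  ],
  "gripper": [0.01,0.01,0.01,0.01,0.01,0.01]
}}

```text
time: 20.88
tool_pos: [0.6205, 0.0286, 0.0998]
tcp_rot: [-3.129, 0.272, -0.013]
wrist_force: [-0.9, -0.4, 17.8]
width: 0.269
grip_force: 57.9
```

Run:
```python
from h import *
s=read_state(); print(s['tool_pos'],s['wrist_force'],s['grip_force'])
if 12<s['wrist_force'][2]<35: print(ticket.finish_job())
```

```text
[0.62046539 0.02864049 0.09980906] [-0.90857378 -0.35242889 17.79818198] 57.884325713030194
the job is handed in; nothing more can be done
None
```

I handed the job in at about 21 s (no verdict was returned): both tins are in the tote, and the arm still holds the flask upright in the spring ring, pressed to the stop with about 18 N.

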